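# Sort the full staple tin from the empties by weight

## Robot

A 6-joint arm with a two-finger parallel gripper is mounted at the origin on the work surface; the furniture and walls round the work are solid. World frame = base frame: x ahead of the robot, y to its left, z up, the work surface at z = 0. Lengths are in m, angles in rad, forces in N, time in s.
With the tool pointing down it reaches from about 0.35 to 0.95 m from the base axis. Payload 17.4 kg.
Tool frame: the origin (TCP) lies midway between the tips of the shut fingers; the grasp point (between the pads) lies 19 mm behind it; z points along the fingers, y is the line along which they close (so a half turn about z gives the same grasp; the last joint's range is limited). The gripper opens to 93 mm and grips with 3 to 60 N. Pads are 15 mm wide; open, the fingers measure 128 mm over their backs; the gripper's body (75 mm by 188 mm) begins 65 mm behind the grasp point.
Start: joints at [-1.248, 0.116, 1.442, -0, 1.584, -0.038], TCP at [0.238, -0.632, 0.219] pointing down, gripper open.
Joint ranges: [-2.83, 2.83], [-0.83, 2.19], [0.07, 2.5], [-1.14, 4.28], [0.01, 3], [-2.97, 2.97]. Speed limits (rad/s): [1.89, 1.89, 2.22, 3.14, 3.14, 3.14].

## Interface

Orientations are given as a unit quaternion [x, y, z, w].
In Python, from station import get_state, camera, get_calibration, workorder, find_in, silhouettes gives the robot as it stands. The module is installed in compiled form; this text tells all that it offers.
- The arm moves only by the tool step_arm, never from a script. Its argument "rows" is a list of rows, each a list of 5 numbers: the opening, from -1 (shut) to 1 (fully open), then the shift along the tool's x, y, z scaled (see below), then the turn about the tool's z scaled (see below). In form: [[fingers, x, y, z, yaw], ...]. A call has 1 to 20 rows; each row is the pose to reach, as a shift and turn from the pose commanded when the call began, along the tool's axes at that moment, turning the shorter way round; what a row does not reach only later rows make up. The controller multiplies each number of a shift by 0.8 m and each number of a turn by 2 pi rad. A row lasts 1/10 s, in which the tool goes at most 50 mm and 8.59 degrees, less where a joint would pass 70% of its speed; a pose out of reach is approached as far as the arm can. A call with a number of a shift or a turn outside -1 to 1 is refused whole. A call with a gripper value outside its range is refused whole. The fingers move at their own pace and stop on an object; "squeeze" is the grip in N (left out, the last holds). Time passes only in rows, so rows that repeat a pose let the fingers close. It gives the time, the measured TCP pose, the force, the opening and the grip force at its end, in the units of the state.
- get_state(): the state, without advancing time (a new reading comes with each control period).
- camera(name): name is "side" or "top" or "wrist"; returns the picture (400x640x3 uint8, red, green, blue); there is no depth.
- get_calibration(name): a dict with "K" (3x3 intrinsics, pixels), "R" (3x3) and "t" (3): a world point X has camera coordinates R X + t. Camera axes: x right, y down, z forward; pixel columns grow to the right and rows downward; lengths in m; the calibration is good to about 2 mm. A picture is of the moment at which its call begins: read the wrist's pose just before it. get_calibration takes no time and is no camera call; for the wrist camera it gives the pose at the moment of the call.
- workorder.close_job(): hands the job in; it is judged then, once.
Trained networks look in the newest picture that a camera, given by its name, has taken for a name from the list of things; names that differ only in an ending like _2 or _b are one class to them, and where a whole thing is asked for, a point or a joint stands for the part that bears it (a point fixed in the world has none). Each returns a list of dicts, best first, with "confidence" (0 to 1); they miss things now and then, are a little off and sometimes report something else, mostly with a low value. They report only what shows in the picture. A call takes as long as a camera call. They do not tell look-alikes from the thing itself.
- find_in(camera, name): "pixel" ([column, row] in pixels, amid what is visible of it).
- silhouettes(camera, name): "pixels" (400x640 bool, what is visible of it) and "pixel" ([column, row] in pixels, amid what is visible of it).
The state is a dict: "t": time; "qpos": joint angles; "joint_vel": joint speeds; "tau": joint torques, N m; "position": TCP position; "orientation": TCP orientation; "contact_force": force on the tool from outside, world axes, zero at the start; "wrist_torque": the same for the moment, N m; "finger_gap": finger opening in m; "gripper_force": force on a finger pad.
Only numpy, scipy, OpenCV 4.12 (cv2) and the standard library are available. Lean on these libraries where they do the work, as an engineer would, in place of code of your own. Each camera call takes 0.05 s, during which the arm holds its last target. There are 200 camera calls.

## Task

These three staple tins look alike, but only one still holds its block of staples and the other two are empty; their lids stay on. Lift them to feel which one is heavy, stand the full tin inside the open wooden box and close the box's lid, and stand both empty tins side by side in the grey tray for refilling. Keep the tins upright, and leave the black portable drive and the pad of sticky notes where they are.

Things in the scene. Friction and masses are not known exactly. Their poses are not given: they have to be found in the camera images.
- tin_a: lidded round tin, 60 mm across, 46 mm high, blue with two thin white bands, silver lid (top 15 mm, fixed on). Origin: centre of its underside, z up its axis. Looks like the other two. An empty tin weighs about 110 g (1.1 N), the full one about 540 g (5.3 N), up to 15 % more or less; any of the three may be the full one. The contents have a few mm of play.
- tin_b: lidded round tin, 60 mm across, 46 mm high, blue with two thin white bands, silver lid (top 15 mm, fixed on). Origin: centre of its underside, z up its axis. Looks like the other two. An empty tin weighs about 110 g (1.1 N), the full one about 540 g (5.3 N), up to 15 % more or less; any of the three may be the full one. The contents have a few mm of play.
- tin_c: lidded round tin, 60 mm across, 46 mm high, blue with two thin white bands, silver lid (top 15 mm, fixed on). Origin: centre of its underside, z up its axis. Looks like the other two. An empty tin weighs about 110 g (1.1 N), the full one about 540 g (5.3 N), up to 15 % more or less; any of the three may be the full one. The contents have a few mm of play.
- box: brown wooden box, fixed, 126 x 171 x 77 mm when shut, lid open at the start. Origin: centre of its underside; x from front to hinged back (away from the robot), y along its length, z up. Inside 98 (x) by 148 (y) mm, floor 6 mm and wall tops 62 mm above the desk, walls 8 mm; a tin stands under the shut lid with 11 mm to spare. Lid 12 mm thick, hinged at x = +57, z = 63 mm along y.
- box_lid (a joint): hinge of the box's lid, rad: 0 closed flat on the box, 1.57 lid upright, 1.75 fully open leaning back. The lid weighs 120 g, has light friction and damping; beyond upright it rests open, pushed forward past upright it sinks shut by its own weight.
- lid_edge (a point): middle of the lid's free edge, half way through its 12 mm thickness, 117 mm from the hinge; about 180 mm above the desk while the lid stands open, 69 mm when closed.
- tray: low grey tray with a dark liner, fixed, 190 mm (x) by 96 mm (y), rim 12 mm high, walls 4 mm, inner floor 182 x 88 mm and 4 mm above the desk. Origin: centre of its underside, z up. Two tins fit side by side along its x axis.
- drive: bystander: flat black portable drive, 112 x 78 x 15 mm, lying beyond the tins. Origin at the centre of its underside.
- sticky_pad: bystander: yellow pad of sticky notes, 76 x 76 x 18 mm, nearer the robot than the box. Origin at the centre of its underside.
Not all that is in view belongs to the job. Leave any red look-alike of the tin_c alone.

How it is judged:
On the way, in this order (a step that is already met when the one before it is completed fails the run):
1. the full tin stands inside the box (((x of tin_a in the frame of box between -0.045 and 0.045 m and y of tin_a in the frame of box between -0.07 and 0.07 m and z of tin_a in the frame of box below 0.02 m and angle between tin_a's own z axis and vertical below 0.12 rad and contact force between tin_a and box above 3 N) or (x of tin_b in the frame of box between -0.045 and 0.045 m and y of tin_b in the frame of box between -0.07 and 0.07 m and z of tin_b in the frame of box below 0.02 m and angle between tin_b's own z axis and vertical below 0.12 rad and contact force between tin_b and box above 3 N) or (x of tin_c in the frame of box between -0.045 and 0.045 m and y of tin_c in the frame of box between -0.07 and 0.07 m and z of tin_c in the frame of box below 0.02 m and angle between tin_c's own z axis and vertical below 0.12 rad and contact force between tin_c and box above 3 N))), for 0.2 s.
2. the box's lid is closed (value of joint box_lid below 0.06 rad), for 0.2 s.
At the end, for the whole second after the job is handed in: The full tin (over 3 N on the box floor) stands in the wooden box under the closed lid (within 0.06 rad); both empties (0.3 to 3 N each on the tray) stand in the grey tray. All three are upright within 0.12 rad and at rest (value of joint box_lid below 0.06 rad and (((x of tin_a in the frame of box between -0.045 and 0.045 m and y of tin_a in the frame of box between -0.07 and 0.07 m and z of tin_a in the frame of box below 0.02 m and angle between tin_a's own z axis and vertical below 0.12 rad and contact force between tin_a and box above 3 N) and (x of tin_b in the frame of tray between -0.075 and 0.075 m and y of tin_b in the frame of tray between -0.03 and 0.03 m and z of tin_b in the frame of tray below 0.012 m and angle between tin_b's own z axis and vertical below 0.12 rad and contact force between tin_b and tray between 0.3 and 3 N) and (x of tin_c in the frame of tray between -0.075 and 0.075 m and y of tin_c in the frame of tray between -0.03 and 0.03 m and z of tin_c in the frame of tray below 0.012 m and angle between tin_c's own z axis and vertical below 0.12 rad and contact force between tin_c and tray between 0.3 and 3 N)) or ((x of tin_b in the frame of box between -0.045 and 0.045 m and y of tin_b in the frame of box between -0.07 and 0.07 m and z of tin_b in the frame of box below 0.02 m and angle between tin_b's own z axis and vertical below 0.12 rad and contact force between tin_b and box above 3 N) and (x of tin_a in the frame of tray between -0.075 and 0.075 m and y of tin_a in the frame of tray between -0.03 and 0.03 m and z of tin_a in the frame of tray below 0.012 m and angle between tin_a's own z axis and vertical below 0.12 rad and contact force between tin_a and tray between 0.3 and 3 N) and (x of tin_c in the frame of tray between -0.075 and 0.075 m and y of tin_c in the frame of tray between -0.03 and 0.03 m and z of tin_c in the frame of tray below 0.012 m and angle between tin_c's own z axis and vertical below 0.12 rad and contact force between tin_c and tray between 0.3 and 3 N)) or ((x of tin_c in the frame of box between -0.045 and 0.045 m and y of tin_c in the frame of box between -0.07 and 0.07 m and z of tin_c in the frame of box below 0.02 m and angle between tin_c's own z axis and vertical below 0.12 rad and contact force between tin_c and box above 3 N) and (x of tin_a in the frame of tray between -0.075 and 0.075 m and y of tin_a in the frame of tray between -0.03 and 0.03 m and z of tin_a in the frame of tray below 0.012 m and angle between tin_a's own z axis and vertical below 0.12 rad and contact force between tin_a and tray between 0.3 and 3 N) and (x of tin_b in the frame of tray between -0.075 and 0.075 m and y of tin_b in the frame of tray between -0.03 and 0.03 m and z of tin_b in the frame of tray below 0.012 m and angle between tin_b's own z axis and vertical below 0.12 rad and contact force between tin_b and tray between 0.3 and 3 N))) and linear speed of each of tin_a, tin_b, tin_c below 0.02 m/s); the robot touches nothing.
It fails at once if a tin is tipped by more than 0.7 rad (angle between any of tin_a, tin_b, tin_c's own z axis and vertical above 0.7 rad).
It fails at once if the drive or the sticky notes are moved by more than 30 mm (distance of any of drive, sticky_pad from where it was at the start of the episode above 0.03 m).
It also fails if it takes over 72 s, if anything falls off the work surface, if the arm or the gripper's body presses on something with over 40 N, if the wrist force passes 120 N, or if a joint passes its speed limit or range.

## Working session

There is one attempt and no reset: what is moved stays moved. The work goes in short steps, Python scripts to look and compute and a tool call to move; the robot and the scene stay as the last step left them, time stands still between calls to the robot, and variables do not carry over. Pictures are saved under pics/ and viewed, at most 10 in all, crops included, and the job is handed in when it is done.

Besides the shell and the picture viewer there is one more tool, called after ">>>" by a JSON object that holds its "fn" and its "kwargs", one argument or row to a line. step_arm: Moves the arm, as the interface text tells. Its arguments: {"type":"object","properties":{"rows":{"type":"array","items":{"type":"array","items":{"type":"number","minimum":-1,"maximum":1}}},"squeeze":{"type":"number"}},"required":["rows"]}

```bash
mkdir -p pics; cat > h.py <<'E'
import numpy as np, cv2
from station import *
from scipy.spatial.transform import Rotation as Ro
def ray(cal,p,z):
    K,R,t=[np.array(cal[k]) for k in("K","R","t")]
    d=R.T@np.linalg.solve(K,[p[0],p[1],1]); c=-R.T@t
    return c+d*(z-c[2])/d[2]
def save(n,f): cv2.imwrite(f"pics/{f}.png",cv2.cvtColor(IM[n],cv2.COLOR_RGB2BGR))
IM={}
def snap(n,f=None):
    IM[n]=camera(n); c=get_calibration(n)
    if f: save(n,f)
    return c
E
python3 - <<'E'
from h import *
s=get_state(); print({k:np.round(v,3).tolist() for k,v in s.items()})
c=snap("top","top0"); cs=snap("side","side0")
H=dict(tin_a=.046,box=.06,box_lid=.1,tray=.004,drive=.015,sticky_pad=.018)
for n,z in H.items():
    for d in silhouettes("top",n)[:5]:
        m=d["pixels"]; ys,xs=np.nonzero(m)
        r=cv2.minAreaRect(np.c_[xs,ys].astype(np.float32))
        pts=[ray(c,p,z)[:2].round(3).tolist() for p in cv2.boxPoints(r)]
        print(n,round(d["confidence"],2),np.round(d["pixel"]),m.sum(),ray(c,d["pixel"],z).round(3)[:2],IM["top"][m].mean(0).round(),pts)
cv2.imwrite("pics/both0.png",cv2.cvtColor(np.vstack([IM["top"],IM["side"]]),cv2.COLOR_RGB2BGR)[:, :])
b=cv2.imread("pics/both0.png"); cv2.imwrite("pics/both0.png",cv2.resize(b,(480,600)))
E
```

```text
{'t': 0.0, 'qpos': [-1.248, 0.116, 1.442, -0.0, 1.584, -0.038], 'joint_vel': [-0.001, -0.001, 0.0, -0.001, 0.0, -0.0], 'tau': [0.002, -72.127, -62.259, 0.078, 0.024, -0.0], 'position': [0.238, -0.631, 0.218], 'orientation': [0.984, 0.179, -0.0, -0.001], 'contact_force': [0.343, -0.86, 0.108], 'wrist_torque': [0.026, -0.02, -0.005], 'gripper_force': 0.0, 'finger_gap': 0.093}
tin_a 0.96 [375. 197.] 472 [ 0.525 -0.186] [254. 253. 253.] [[0.563, -0.157], [0.565, -0.216], [0.508, -0.218], [0.506, -0.158]]
tin_a 0.86 [375. 233.] 473 [ 0.435 -0.186] [255. 255. 255.] [[0.459, -0.147], [0.46, -0.206], [0.404, -0.208], [0.402, -0.148]]
tin_a 0.67 [228. 190.] 474 [0.532 0.18 ] [250. 179. 173.] [[0.564, 0.207], [0.565, 0.147], [0.511, 0.145], [0.509, 0.205]]
tin_a 0.63 [373. 152.] 426 [ 0.637 -0.177] [255. 255. 254.] [[0.665, -0.147], [0.667, -0.204], [0.612, -0.205], [0.611, -0.148]]
box 0.74 [301. 199.] 4282 [ 0.515 -0.003] [93. 83. 57.] [[0.452, 0.108], [0.608, 0.086], [0.58, -0.098], [0.425, -0.075]]
box_lid 0.86 [304. 175.] 1279 [ 0.569 -0.009] [122.  70.  50.] [[0.562, 0.087], [0.605, 0.081], [0.577, -0.099], [0.534, -0.092]]
tray 0.93 [424. 201.] 2858 [ 0.519 -0.314] [111. 105.  99.] [[0.425, -0.255], [0.616, -0.26], [0.614, -0.361], [0.423, -0.355]]
drive 0.89 [335. 126.] 1315 [ 0.705 -0.081] [58. 52. 51.] [[0.741, -0.029], [0.758, -0.139], [0.68, -0.151], [0.663, -0.041]]
sticky_pad 0.9 [315. 258.] 886 [ 0.368 -0.039] [255. 255. 239.] [[0.382, 0.016], [0.417, -0.05], [0.35, -0.086], [0.315, -0.021]]
```

View pics/top0.png

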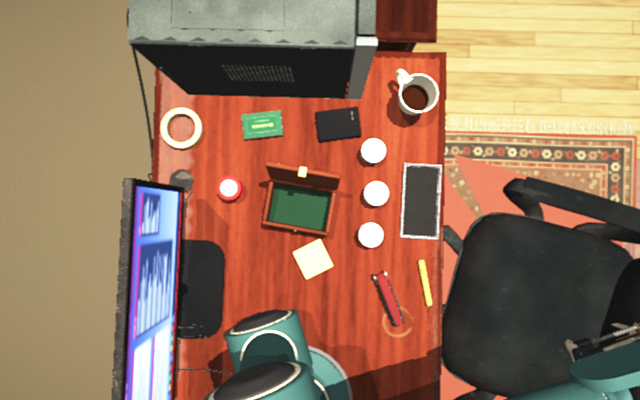

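View pics/side0.png

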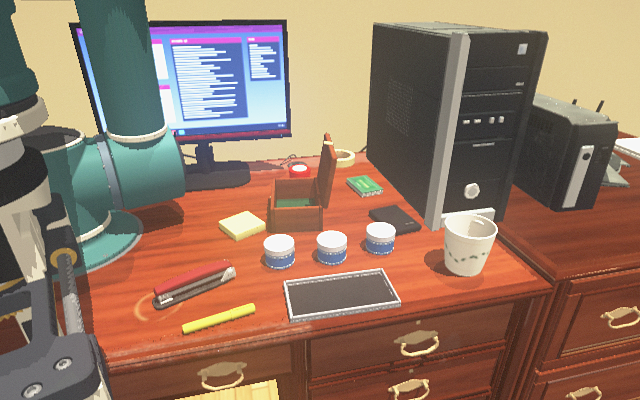

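The top view shows the blue tins at pixels (373,151), (376,194) and (371,235). The red look-alike is at (229,188), the box at about (300,205) with its lid leaning back, and the tray at (421,200). The side view agrees. Next I'll work out the box centre and the first approach.

```bash
cat >> h.py <<'E'
def go(*tg):
    s=get_state(); R=Ro.from_quat(s["orientation"]); M=R.as_matrix(); p=np.array(s["position"])
    a0=np.arctan2(M[1,0],M[0,0]); print("t",round(s["t"],2),"pos",p.round(4),"a",round(np.degrees(a0),2),"F",np.round(s["contact_force"],2),"gap",round(s["finger_gap"],4),"tilt",M[2].round(4))
    for x,y,z,a in tg:
        d=M.T@(np.array([x,y,z])-p)/.8; t=-((a-np.degrees(a0)+180)%360-180)/360
        print((x,y,z,a),"->",d.round(4).tolist(),round(t,4), "dist",round(np.linalg.norm(d)*.8,3))
E
python3 - <<'E'
from h import *
c=snap("top"); hsv=cv2.cvtColor(IM["top"],cv2.COLOR_RGB2HSV)
m=cv2.inRange(hsv,(40,60,20),(90,255,200)); m[:150]=0;m[250:]=0;m[:,:250]=0;m[:,345:]=0
ys,xs=np.nonzero(m); r=cv2.minAreaRect(np.c_[xs,ys].astype(np.float32)); print(len(xs),r)
q=np.array([ray(c,p,.006)[:2] for p in cv2.boxPoints(r)]); print(q.round(3).tolist(),q.mean(0),np.linalg.norm(q[0]-q[1]),np.linalg.norm(q[1]-q[2]))
go((.431,-.177,.15,45),(.431,-.177,.014,45))
E
```

```text
2137 ((299.447998046875, 206.53599548339844), (56.88557434082031, 37.9237174987793), 10.304845809936523)
[[0.459, 0.083], [0.555, 0.069], [0.533, -0.076], [0.437, -0.061]] [0.49626926 0.0038703 ] 0.0972481375049757 0.14606928269767966
t 0.45 pos [ 0.2383 -0.6315  0.2186] a 20.67 F [-0.48  0.57 -0.07] gap 0.0931 tilt [ 0.e+00 -1.e-04 -1.e+00]
(0.431, -0.177, 0.15, 45) -> [0.4259, -0.4465, 0.0858] -0.0676 dist 0.498
(0.431, -0.177, 0.014, 45) -> [0.4259, -0.4465, 0.2558] -0.0676 dist 0.534
```

>>> {"fn": "step_arm", "kwargs": {
  "rows": [
    [1, 0.426, -0.4465, 0.086, -0.068],
    [1, 0.426, -0.4465, 0.086, -0.068],
    [1, 0.426, -0.4465, 0.086, -0.068],
    [1, 0.426, -0.4465, 0.086, -0.068],
    [1, 0.426, -0.4465, 0.086, -0.068],
    [1, 0.426, -0.4465, 0.086, -0.068],
    [1, 0.426, -0.4465, 0.086, -0.068],
    [1, 0.426, -0.4465, 0.086, -0.068],
    [1, 0.426, -0.4465, 0.086, -0.068],
    [1, 0.426, -0.4465, 0.086, -0.068],
    [1, 0.426, -0.4465, 0.086, -0.068],
    [1, 0.426, -0.4465, 0.086, -0.068],
    [1, 0.426, -0.4465, 0.086, -0.068],
    [1, 0.426, -0.4465, 0.086, -0.068]
  ]
}}

```text
t: 1.85
position: [0.4307, -0.1782, 0.1501]
orientation: [0.924, 0.383, 0.0, 0.0]
contact_force: [-0.1, 0.4, -0.5]
finger_gap: 0.093
gripper_force: 0.0
```

```bash
python3 - <<'E'
from h import *
c=snap("wrist","w1")
for d in silhouettes("wrist","tin_a")[:5]:
    ys,xs=np.nonzero(d["pixels"]); r=cv2.minAreaRect(np.c_[xs,ys].astype(np.float32))
    print(d["confidence"],len(xs),r, ray(c,r[0],.046).round(3))
go((.431,-.177,.014,45))
E
```

```text
0.73 5411 ((490.5, 36.0), (72.0, 93.0), 90.0) [ 0.631 -0.178  0.046]
0.63 3118 ((318.5000305175781, 195.5), (62.22539520263672, 62.22539520263672), 45.0) [ 0.434 -0.175  0.046]
0.57 3894 ((406.0978698730469, 128.82305908203125), (66.01699829101562, 73.52481079101562), 68.74949645996094) [ 0.534 -0.186  0.046]
t 1.95 pos [ 0.4307 -0.1781  0.15  ] a 45.04 F [-0.09 -0.36  0.22] gap 0.0927 tilt [-0.e+00  1.e-04 -1.e+00]
(0.431, -0.177, 0.014, 45) -> [0.0012, -0.0007, 0.1699] 0.0001 dist 0.136
```

View pics/w1.png

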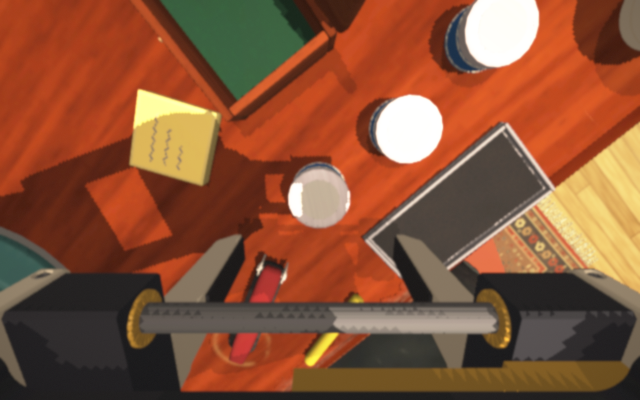

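The wrist view shows the near tin centred at (319,195), with the others at (406,129) and (500,30), which matches the top-camera positions. Going down to grasp it.

>>> {"fn": "step_arm", "kwargs": {
  "rows": [
    [1, 0.002, 0, 0.06, 0],
    [1, 0.002, 0, 0.11, 0],
    [1, 0.002, 0, 0.15, 0],
    [1, 0.002, 0, 0.17, 0],
    [1, 0.002, 0, 0.17, 0],
    [-1, 0.002, 0, 0.17, 0],
    [-1, 0.002, 0, 0.17, 0],
    [-1, 0.002, 0, 0.17, 0],
    [-1, 0.002, 0, 0.17, 0],
    [-1, 0.002, 0, 0.17, 0],
    [-1, 0.002, 0, 0.17, 0],
    [-1, 0.002, 0, 0.17, 0],
    [-1, 0.002, 0, 0.15, 0],
    [-1, 0.002, 0, 0.12, 0],
    [-1, 0.002, 0, 0.1, 0],
    [-1, 0.002, 0, 0.1, 0],
    [-1, 0.002, 0, 0.1, 0],
    [-1, 0.002, 0, 0.1, 0]
  ],
  "squeeze": 25
}}

```text
t: 3.75
position: [0.4317, -0.1757, 0.0686]
orientation: [0.923, 0.384, -0.001, -0.001]
contact_force: [0.5, 0.0, -1.3]
finger_gap: 0.0604
gripper_force: 25.0
```

```bash
python3 - <<'E'
from h import *
for i in range(5):
    camera("side"); print(np.round(get_state()["contact_force"],2))
go((.432,-.177,.15,45),(.473,-.309,.15,45),(.473,-.309,.018,45),(.496,.004,.15,-8.4))
E
```

```text
[ 0.32 -0.27 -1.93]
[-0.31  0.62  0.09]
[ 0.03 -0.8  -1.67]
[ 0.44 -0.54 -1.46]
[-0.03  0.08 -1.25]
t 4.0 pos [ 0.432  -0.1758  0.0693] a 45.15 F [-0.03  0.08 -1.25] gap 0.0606 tilt [-3.e-04 -7.e-04 -1.e+00]
(0.432, -0.177, 0.15, 45) -> [-0.001, 0.001, -0.1009] 0.0004 dist 0.081
(0.473, -0.309, 0.15, 45) -> [-0.0819, 0.1537, -0.1009] 0.0004 dist 0.161
(0.473, -0.309, 0.018, 45) -> [-0.0818, 0.1538, 0.0641] 0.0004 dist 0.149
(0.496, 0.004, 0.15, -8.4) -> [0.2158, -0.1019, -0.1008] 0.1488 dist 0.207
```

Vertical force is about 1.3 N, so this tin is empty. It goes in the near half of the tray.

>>> {"fn": "step_arm", "kwargs": {
  "rows": [
    [-1, -0.02, 0.038, -0.03, 0],
    [-1, -0.04, 0.076, -0.03, 0],
    [-1, -0.06, 0.115, -0.02, 0],
    [-1, -0.082, 0.153, -0.01, 0],
    [-1, -0.082, 0.153, 0.0, 0],
    [-1, -0.082, 0.153, 0.025, 0],
    [-1, -0.082, 0.153, 0.045, 0],
    [-1, -0.082, 0.153, 0.058, 0],
    [-1, -0.082, 0.153, 0.064, 0],
    [-1, -0.082, 0.153, 0.064, 0],
    [-1, -0.082, 0.153, 0.064, 0],
    [0.1, -0.082, 0.153, 0.064, 0],
    [0.1, -0.082, 0.153, 0.064, 0],
    [0.1, -0.082, 0.153, 0.064, 0],
    [0.1, -0.082, 0.153, 0.03, 0],
    [0.1, -0.082, 0.153, -0.02, 0],
    [1, -0.082, 0.153, -0.07, 0],
    [1, -0.082, 0.153, -0.1, 0],
    [1, -0.082, 0.153, -0.1, 0]
  ]
}}

```text
t: 5.9
position: [0.4739, -0.3096, 0.1541]
orientation: [0.923, 0.384, 0.002, 0.003]
contact_force: [-0.3, -0.6, -0.3]
finger_gap: 0.0799
gripper_force: 0.0
```

```bash
python3 - <<'E'
from h import *
c=snap("top")
for d in silhouettes("top","tin_a")[:6]:
    ys,xs=np.nonzero(d["pixels"]); r=cv2.minAreaRect(np.c_[xs,ys].astype(np.float32))
    print(d["confidence"],len(xs),np.round(r[0]), ray(c,r[0],.048).round(3))
go((.535,-.186,.15,45),(.535,-.186,.014,45))
E
```

```text
0.94 449 [376. 193.] [ 0.534 -0.187  0.048]
0.71 535 [230. 188.] [0.538 0.174 0.048]
0.6 484 [373. 151.] [ 0.638 -0.177  0.048]
t 6.0 pos [ 0.4728 -0.3087  0.1499] a 45.15 F [-0.7   0.46  0.05] gap 0.0878 tilt [ 1.e-04  6.e-04 -1.e+00]
(0.535, -0.186, 0.15, 45) -> [0.1637, -0.053, -0.0002] 0.0004 dist 0.138
(0.535, -0.186, 0.014, 45) -> [0.1636, -0.0531, 0.1698] 0.0004 dist 0.193
```

>>> {"fn": "step_arm", "kwargs": {
  "rows": [
    [1, 0.06, -0.02, 0, 0],
    [1, 0.12, -0.04, 0, 0],
    [1, 0.163, -0.053, 0, 0],
    [1, 0.163, -0.053, 0.0, 0],
    [1, 0.163, -0.053, 0.06, 0],
    [1, 0.163, -0.053, 0.11, 0],
    [1, 0.163, -0.053, 0.15, 0],
    [1, 0.163, -0.053, 0.17, 0],
    [1, 0.163, -0.053, 0.17, 0],
    [-1, 0.163, -0.053, 0.17, 0],
    [-1, 0.163, -0.053, 0.17, 0],
    [-1, 0.163, -0.053, 0.17, 0],
    [-1, 0.163, -0.053, 0.17, 0],
    [-1, 0.163, -0.053, 0.17, 0],
    [-1, 0.163, -0.053, 0.17, 0],
    [-1, 0.163, -0.053, 0.17, 0],
    [-1, 0.163, -0.053, 0.14, 0],
    [-1, 0.163, -0.053, 0.1, 0],
    [-1, 0.163, -0.053, 0.1, 0],
    [-1, 0.163, -0.053, 0.1, 0]
  ]
}}

```text
t: 8.0
position: [0.5347, -0.1864, 0.07]
orientation: [0.923, 0.384, 0.0, 0.0]
contact_force: [0.2, 0.7, -1.8]
finger_gap: 0.0603
gripper_force: 25.0
```

```bash
python3 - <<'E'
from h import *
for i in range(5):
    c=snap("top" if i==0 else "side"); print(np.round(get_state()["contact_force"],2))
    if i==0:
      for d in silhouettes("top","tin_a")[:6]:
        ys,xs=np.nonzero(d["pixels"]); r=cv2.minAreaRect(np.c_[xs,ys].astype(np.float32))
        print(d["confidence"],len(xs),np.round(r[0]), ray(c,r[0],.048).round(3))
go((.568,-.309,.07,45),(.568,-.309,.018,45),(.492,.004,.15,-8.4))
E
```

```text
[ 0.64  0.53 -1.84]
0.92 528 [230. 188.] [0.538 0.174 0.048]
0.64 245 [373. 146.] [ 0.651 -0.177  0.048]
0.51 200 [431. 222.] [ 0.467 -0.326  0.048]
[-1.06 -0.42 -0.4 ]
[ 0.71 -0.38 -1.12]
[ 0.62  0.06 -1.85]
[ 0.05  0.53 -1.32]
t 8.3 pos [ 0.5342 -0.1862  0.0689] a 45.15 F [ 0.05  0.53 -1.32] gap 0.0605 tilt [-5.0e-04 -1.3e-03 -1.0e+00]
(0.568, -0.309, 0.07, 45) -> [-0.079, 0.1382, -0.0015] 0.0004 dist 0.127
(0.568, -0.309, 0.018, 45) -> [-0.079, 0.1382, 0.0635] 0.0004 dist 0.137
(0.492, 0.004, 0.15, -8.4) -> [0.1313, -0.2052, -0.1011] 0.1488 dist 0.211
```

Also empty at about 1.3 N, so the far tin is the full one. This one goes in the far half of the tray.

>>> {"fn": "step_arm", "kwargs": {
  "rows": [
    [-1, -0.02, 0.035, -0.03, 0],
    [-1, -0.04, 0.07, -0.03, 0],
    [-1, -0.06, 0.105, -0.02, 0],
    [-1, -0.079, 0.138, -0.01, 0],
    [-1, -0.079, 0.138, 0.0, 0],
    [-1, -0.079, 0.138, 0.025, 0],
    [-1, -0.079, 0.138, 0.045, 0],
    [-1, -0.079, 0.138, 0.058, 0],
    [-1, -0.079, 0.138, 0.064, 0],
    [-1, -0.079, 0.138, 0.064, 0],
    [-1, -0.079, 0.138, 0.064, 0],
    [0.0, -0.079, 0.138, 0.064, 0],
    [0.0, -0.079, 0.138, 0.064, 0],
    [0.0, -0.079, 0.138, 0.064, 0],
    [0.0, -0.079, 0.138, 0.03, 0],
    [0.0, -0.079, 0.138, -0.02, 0],
    [1, -0.079, 0.138, -0.07, 0],
    [1, -0.079, 0.138, -0.1, 0],
    [1, -0.079, 0.138, -0.1, 0]
  ]
}}

```text
t: 10.2
position: [0.5696, -0.3098, 0.1545]
orientation: [0.923, 0.384, 0.002, 0.002]
contact_force: [-0.5, -0.5, -0.3]
finger_gap: 0.0796
gripper_force: 0.0
```

```bash
python3 - <<'E'
from h import *
go((.638,-.177,.15,45),(.638,-.177,.014,45),(.638,-.177,.15,15))
E
```

```text
t 10.2 pos [ 0.5696 -0.3098  0.1545] a 45.15 F [-0.5  -0.46 -0.3 ] gap 0.0796 tilt [ 0.0015  0.006  -1.    ]
(0.638, -0.177, 0.15, 45) -> [0.178, -0.0564, 0.0055] 0.0004 dist 0.149
(0.638, -0.177, 0.014, 45) -> [0.1777, -0.0575, 0.1755] 0.0004 dist 0.205
(0.638, -0.177, 0.15, 15) -> [0.178, -0.0564, 0.0055] 0.0838 dist 0.149
```

>>> {"fn": "step_arm", "kwargs": {
  "rows": [
    [1, 0.06, -0.018, 0, 0.02],
    [1, 0.12, -0.036, 0, 0.044],
    [1, 0.178, -0.054, 0, 0.068],
    [1, 0.178, -0.054, 0, 0.092],
    [1, 0.178, -0.054, 0, 0.116],
    [1, 0.178, -0.054, 0, 0.125],
    [1, 0.178, -0.054, 0.02, 0.125],
    [1, 0.178, -0.054, 0.08, 0.125],
    [1, 0.178, -0.054, 0.13, 0.125],
    [1, 0.178, -0.054, 0.16, 0.125],
    [1, 0.178, -0.054, 0.17, 0.125],
    [1, 0.178, -0.054, 0.17, 0.125],
    [-1, 0.178, -0.054, 0.17, 0.125],
    [-1, 0.178, -0.054, 0.17, 0.125],
    [-1, 0.178, -0.054, 0.17, 0.125],
    [-1, 0.178, -0.054, 0.17, 0.125],
    [-1, 0.178, -0.054, 0.17, 0.125],
    [-1, 0.178, -0.054, 0.17, 0.125],
    [-1, 0.178, -0.054, 0.17, 0.125]
  ],
  "squeeze": 35
}}

```text
t: 12.1
position: [0.6384, -0.178, 0.0146]
orientation: [1.0, 0.001, 0.0, 0.0]
contact_force: [0.1, -3.3, 7.1]
finger_gap: 0.0602
gripper_force: 35.0
```

>>> {"fn": "step_arm", "kwargs": {
  "rows": [
    [-1, 0, 0, -0.02, 0],
    [-1, 0, 0, -0.06, 0],
    [-1, 0, 0, -0.1, 0],
    [-1, 0, 0, -0.14, 0],
    [-1, 0, 0, -0.14, 0],
    [-1, 0, 0, -0.14, 0]
  ]
}}

```text
t: 12.7
position: [0.6379, -0.1774, 0.1258]
orientation: [1.0, 0.001, 0.0, -0.0]
contact_force: [0.4, -0.3, -5.7]
finger_gap: 0.0601
gripper_force: 35.0
```

```bash
python3 - <<'E'
from h import *
for i in range(4):
    c=snap("top" if i==0 else "side", "s2" if i==3 else None); print(np.round(get_state()["contact_force"],2))
go((.490,-.19,.126,-8.4),(.49,.005,.126,-8.4),(.49,.005,.02,-8.4))
E
```

```text
[ 0.41  0.51 -6.14]
[-0.21 -0.3  -5.39]
[-0.45 -0.37 -5.77]
[-0.67  0.53 -4.96]
t 12.9 pos [ 0.6374 -0.1773  0.1239] a 0.16 F [-0.67  0.53 -4.96] gap 0.0604 tilt [-2.6e-03 -9.0e-04 -1.0e+00]
(0.49, -0.19, 0.126, -8.4) -> [-0.1843, 0.0153, -0.0021] 0.0238 dist 0.148
(0.49, 0.005, 0.126, -8.4) -> [-0.1836, -0.2284, -0.0019] 0.0238 dist 0.234
(0.49, 0.005, 0.02, -8.4) -> [-0.1833, -0.2283, 0.1306] 0.0238 dist 0.256
```

This one pulls about 5.5 N, so it is the full tin. I'll carry it around the front of the lid into the box.

>>> {"fn": "step_arm", "kwargs": {
  "rows": [
    [-1, -0.03, 0.0, 0, 0.005],
    [-1, -0.07, 0.005, 0, 0.01],
    [-1, -0.11, 0.01, 0, 0.015],
    [-1, -0.15, 0.015, 0, 0.02],
    [-1, -0.184, 0.0, 0, 0.024],
    [-1, -0.184, -0.04, 0, 0.024],
    [-1, -0.184, -0.08, 0, 0.024],
    [-1, -0.184, -0.12, 0, 0.024],
    [-1, -0.184, -0.16, 0, 0.024],
    [-1, -0.184, -0.2, 0, 0.024],
    [-1, -0.184, -0.22, 0, 0.024],
    [-1, -0.184, -0.228, 0, 0.024],
    [-1, -0.184, -0.228, 0, 0.024],
    [-1, -0.184, -0.228, 0, 0.024]
  ]
}}

```text
t: 14.3
position: [0.4903, 0.0038, 0.1255]
orientation: [0.997, -0.074, -0.0, 0.0]
contact_force: [-0.0, 0.4, -4.6]
finger_gap: 0.0601
gripper_force: 35.0
```

```bash
python3 - <<'E'
from h import *
a=snap("wrist"); snap("side")
cv2.imwrite("pics/c1.png",cv2.cvtColor(cv2.resize(np.vstack([IM["wrist"],IM["side"]]),(480,600)),cv2.COLOR_RGB2BGR))
c=snap("top")
for d in silhouettes("top","tin_a")[:6]:
    ys,xs=np.nonzero(d["pixels"]); r=cv2.minAreaRect(np.c_[xs,ys].astype(np.float32))
    print(d["confidence"],len(xs),np.round(r[0]), ray(c,r[0],.05).round(3))
go((.49,.005,.02,-8.4))
E
```

```text
0.98 500 [424. 220.] [ 0.472 -0.308  0.05 ]
0.9 432 [230. 187.] [0.539 0.176 0.05 ]
0.65 495 [426. 182.] [ 0.565 -0.309  0.05 ]
t 14.5 pos [0.4904 0.0037 0.1258] a -8.55 F [-0.   -0.08 -5.28] gap 0.0601 tilt [-2.e-04  1.e-04 -1.e+00]
(0.49, 0.005, 0.02, -8.4) -> [-0.0007, -0.0016, 0.1322] -0.0004 dist 0.106
```

View pics/c1.png

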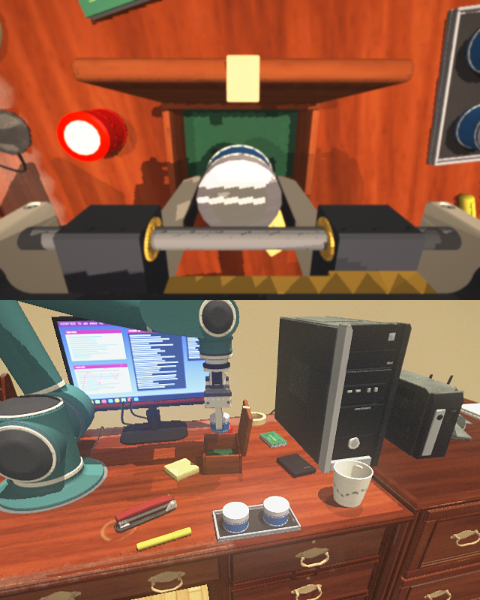

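Both empties stand in the tray at about (0.472,-0.308) and (0.565,-0.309), and the full tin hangs over the open box. Lowering it in.

>>> {"fn": "step_arm", "kwargs": {
  "rows": [
    [-1, 0, -0.002, 0.03, 0],
    [-1, 0, -0.002, 0.06, 0],
    [-1, 0, -0.002, 0.09, 0],
    [-1, 0, -0.002, 0.115, 0],
    [-1, 0, -0.002, 0.127, 0],
    [-1, 0, -0.002, 0.132, 0],
    [-1, 0, -0.002, 0.132, 0],
    [-1, 0, -0.002, 0.132, 0],
    [0.7, 0, -0.002, 0.132, 0],
    [0.7, 0, -0.002, 0.132, 0],
    [0.7, 0, -0.002, 0.132, 0],
    [0.7, 0, -0.002, 0.132, 0],
    [0.7, 0, -0.002, 0.132, 0]
  ]
}}

```text
t: 15.8
position: [0.4907, 0.006, 0.0204]
orientation: [0.997, -0.074, 0.0, 0.0]
contact_force: [-0.5, -0.1, 0.4]
finger_gap: 0.079
gripper_force: 0.0
```

>>> {"fn": "step_arm", "kwargs": {
  "rows": [
    [0.7, 0, 0, -0.03, 0],
    [0.7, 0, 0, -0.09, 0],
    [0.7, 0, 0, -0.15, 0],
    [-1, 0, 0, -0.21, 0],
    [-1, 0, 0, -0.27, 0],
    [-1, 0, 0, -0.3, 0],
    [-1, 0.06, 0, -0.3, 0],
    [-1, 0.12, 0, -0.3, 0],
    [-1, 0.16, 0, -0.3, 0],
    [-1, 0.16, 0, -0.3, 0],
    [-1, 0.16, 0, -0.3, 0]
  ]
}}

```text
t: 16.9
position: [0.6174, -0.013, 0.2595]
orientation: [0.997, -0.074, -0.001, -0.0]
contact_force: [-0.3, 0.1, -0.5]
finger_gap: 0.0198
gripper_force: 0.0
```

```bash
python3 - <<'E'
from h import *
a=snap("wrist"); snap("side")
cv2.imwrite("pics/c2.png",cv2.cvtColor(cv2.resize(np.vstack([IM["wrist"],IM["side"]]),(480,600)),cv2.COLOR_RGB2BGR))
go((.616,-.014,.145,-8.55))
E
```

```text
t 17.0 pos [ 0.6167 -0.0128  0.2605] a -8.48 F [-0.03  0.07  0.53] gap 0.0115 tilt [ 1.e-04 -0.e+00 -1.e+00]
(0.616, -0.014, 0.145, -8.55) -> [-0.0006, 0.0016, 0.1443] 0.0002 dist 0.115
```

View pics/c2.png

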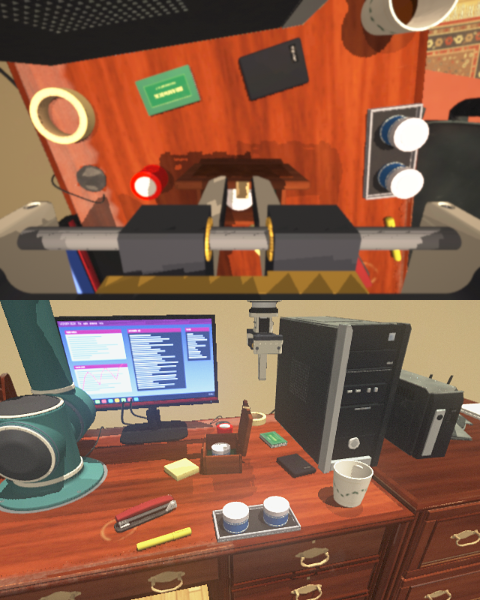

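The tin stands in the box and the closed fingers are behind the lid. I'll lower them there and push the lid forward.

>>> {"fn": "step_arm", "kwargs": {
  "rows": [
    [-1, 0, 0, 0.05, 0],
    [-1, 0, 0, 0.1, 0],
    [-1, 0, 0, 0.144, 0],
    [-1, 0, 0, 0.144, 0],
    [-1, -0.015, 0, 0.144, 0],
    [-1, -0.03, 0, 0.144, 0],
    [-1, -0.04, 0, 0.144, 0],
    [-1, -0.05, 0, 0.144, 0],
    [-1, -0.06, 0, 0.144, 0],
    [-1, -0.07, 0, 0.144, 0],
    [-1, -0.08, 0, 0.144, 0],
    [-1, -0.09, 0, 0.144, 0],
    [-1, -0.1, 0, 0.144, 0],
    [-1, -0.11, 0, 0.144, 0],
    [-1, -0.12, 0, 0.144, 0],
    [-1, -0.12, 0, 0.144, 0],
    [-1, -0.12, 0, 0.144, 0],
    [-1, -0.12, 0, 0.144, 0],
    [-1, -0.12, 0, 0.144, 0],
    [-1, -0.12, 0, 0.144, 0]
  ]
}}

```text
t: 19.0
position: [0.5224, 0.0012, 0.1449]
orientation: [0.997, -0.074, -0.0, 0.0]
contact_force: [0.6, -0.6, -0.2]
finger_gap: 0.0006
gripper_force: 0.0
```

```bash
python3 - <<'E'
from h import *
c=snap("side"); cv2.imwrite("pics/s3.png",cv2.cvtColor(cv2.resize(IM["side"][100:330,150:450],(780,598)),cv2.COLOR_RGB2BGR))
go((.45,.01,.145,-8.5))
E
```

```text
t 19.05 pos [0.5224 0.0012 0.1449] a -8.49 F [-0.59  0.08  0.3 ] gap 0.0005 tilt [-2.e-04  0.e+00 -1.e+00]
(0.45, 0.01, 0.145, -8.5) -> [-0.0911, 0.0025, -0.0001] 0.0 dist 0.073
```

View pics/s3.png

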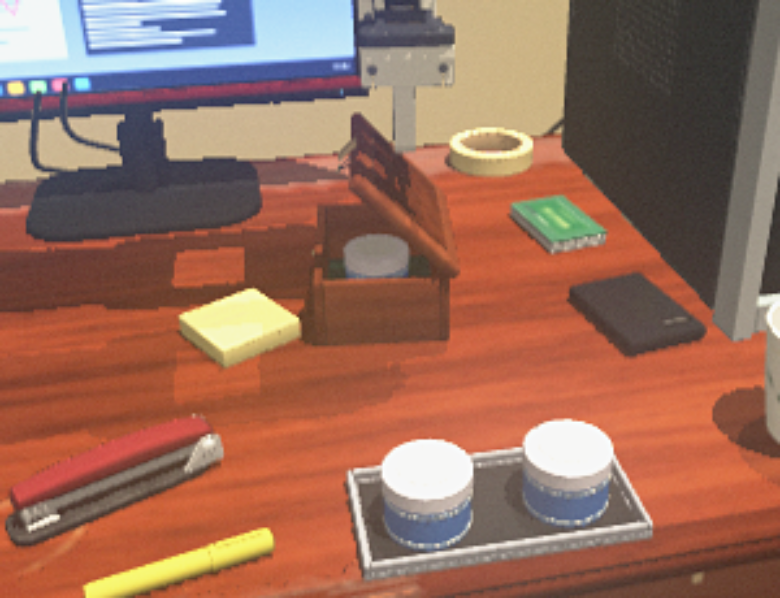

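The lid is past upright and sinking (edge at about (360,125) in the crop). I'll let it settle while raising the fingers.

>>> {"fn": "step_arm", "kwargs": {
  "rows": [
    [-1, 0, 0, -0.06, 0],
    [-1, 0, 0, -0.06, 0],
    [-1, 0, 0, -0.06, 0],
    [-1, 0, 0, -0.06, 0],
    [-1, 0, 0, -0.06, 0],
    [-1, 0, 0, -0.06, 0],
    [-1, 0, 0, -0.06, 0],
    [-1, 0, 0, -0.06, 0],
    [-1, 0, 0, -0.06, 0],
    [-1, 0, 0, -0.06, 0],
    [-1, 0, 0, -0.06, 0],
    [-1, 0, 0, -0.06, 0],
    [-1, 0, 0, -0.06, 0],
    [-1, 0, 0, -0.06, 0],
    [-1, 0, 0, -0.06, 0]
  ]
}}

```text
t: 20.55
position: [0.5223, 0.0013, 0.193]
orientation: [0.997, -0.074, -0.0, 0.0]
contact_force: [-0.1, -0.4, -0.6]
finger_gap: 0.0005
gripper_force: 0.0
```

```bash
python3 - <<'E'
from h import *
c=snap("side"); cv2.imwrite("pics/s4.png",cv2.cvtColor(cv2.resize(IM["side"][100:330,150:450],(780,598)),cv2.COLOR_RGB2BGR))
go((.46,-.03,.10,-8.5))
E
```

```text
t 20.6 pos [0.5223 0.0012 0.193 ] a -8.49 F [ 0.1  -0.22  0.19] gap 0.0008 tilt [-0. -0. -1.]
(0.46, -0.03, 0.1, -8.5) -> [-0.0712, 0.0501, 0.1163] 0.0 dist 0.116
```

View pics/s4.png

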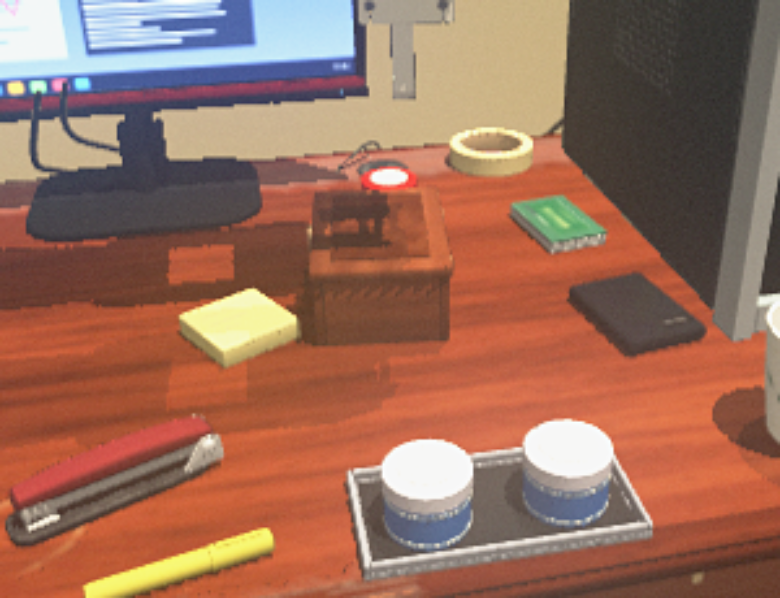

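The lid looks shut. I'll do a light touch near its free edge to confirm.

>>> {"fn": "step_arm", "kwargs": {
  "rows": [
    [-1, -0.04, 0.025, 0.02, 0],
    [-1, -0.071, 0.05, 0.06, 0],
    [-1, -0.071, 0.05, 0.1, 0],
    [-1, -0.071, 0.05, 0.13, 0],
    [-1, -0.071, 0.05, 0.14, 0],
    [-1, -0.071, 0.05, 0.143, 0],
    [-1, -0.071, 0.05, 0.146, 0],
    [-1, -0.071, 0.05, 0.147, 0],
    [-1, -0.071, 0.05, 0.147, 0]
  ]
}}

```text
t: 21.5
position: [0.4606, -0.0299, 0.0762]
orientation: [0.997, -0.074, 0.0, 0.0]
contact_force: [0.4, 1.2, 0.3]
finger_gap: 0.0005
gripper_force: 0.0
```

The tip reached 76 mm with no contact force, so the lid is flat. Retreating and handing in.

>>> {"fn": "step_arm", "kwargs": {
  "rows": [
    [-1, 0, 0, -0.05, 0],
    [-1, 0, 0, -0.1, 0],
    [-1, 0, 0, -0.15, 0],
    [-1, 0, 0, -0.2, 0],
    [-1, 0, 0, -0.2, 0],
    [-1, 0, 0, -0.2, 0],
    [-1, 0, 0, -0.2, 0]
  ]
}}

```text
t: 22.2
position: [0.4599, -0.0299, 0.2345]
orientation: [0.997, -0.074, -0.001, -0.0]
contact_force: [-1.0, 0.3, -1.2]
finger_gap: 0.0002
gripper_force: 0.0
```

```bash
python3 -c "
from station import *
print(workorder.close_job())"
```

```text
the job is handed in; nothing more can be done
None
```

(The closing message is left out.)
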